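# Lock the glass stop on the bar's T-slot rail

### The job

Take the T-bolt with the bar-shaped knob out of its wooden block, lower its head lengthwise into the slot of the metal rail in front of the stop's fork, and slide it along until its shank is home in the fork, gently, so that the stop is not shoved out of its place. Give the bolt a quarter turn clockwise so that its head lies crosswise under the lips of the rail, and go on turning the knob clockwise until it holds the stop finger-tight, not forced; let go and leave the glasses, the jigger and the bitters bottle undisturbed.

Things in the scene. Friction and masses are not known exactly. Their poses are not given: they have to be found in the camera images.
- rail: Aluminium T-slot rail fixed on the worktop, 240 mm long (+ 18 mm screw ears), 42 wide, 25 high. Origin: middle of underside; y along the slot, x across. Slot mouth 12 mm wide, open above all along, between lips from z = 25 mm down to 19 mm; hidden wear strips under the lips reach 0.2 to 2.4 mm lower, differently each time. Hollow below: 34 mm wide, floor at z = 4 mm.
- glass_stop: Steel stop that slides along the rail's y (about 7 N friction); axes as the rail's. Origin: bolt axis when home, at rail-top level. Forked foot 5 mm thick on the rail, 46 wide; notch 13 mm wide, open to -y at y = -18 mm, closed at y = +4.5 mm. Kerb 64 wide at y = 49 to 55 mm, top z = 17 mm. At least 70 mm of free slot on the -y side of the fork.
- seat (a point): Home position of the bolt's axis, on the top face of the stop's foot (30 mm above the worktop); axes as the rail's. Inside the rail the stop has two lugs: at home the bolt turns freely clockwise from lengthwise to crosswise, there the lugs hold the head and only the knob turns on, on its thread.
- block: Fixed dark wooden parking block 66 x 56 mm, 34 mm high, with an oblong hole (14 mm in its x, 34 mm in its y) right through; origin: middle of its underside. The bolt hangs in it by the washer under its knob, which rests on the block's top.
- tbolt: Loose steel T-bolt. Origin: middle of the underside of its head; z up along the shank. Head 28 mm long in its y, 10 mm wide in its x, 7 mm thick; shank 9 mm thick. Bolt and knob weigh about 0.16 kg.
- knob: Bar knob (nut) on the bolt's thread. Origin: on the axis, at the washer's underside; z up. Neck 10 mm thick from z = 6 to 20 mm, then the bar. Clockwise from above tightens, 3 mm lower per radian. Thread friction 0.15 N m: the bolt turns along until its head is held. At the start the washer is 15 to 17 mm above the head's top and the bar within 15 degrees of the head's direction.
- washer: Steel washer under the knob, 30 mm across, 6 mm thick, keyed to the bolt so that it does not turn with the knob; it moves up and down with it. Origin: middle of its underside, axes as the bolt's.
- bar (a point): Middle of the knob's bar, 31 mm above its origin; axes as the knob's. Bar 12 mm thick in x (grip here), 46 long in y, 22 high. Foot, lip and strip are 11.2 to 13.4 mm together, the rest is play to turn away, washer resting on the foot; then, at rest, the knob pushes back with 0.03 N m per 10 N of clamping (some 400 N per radian); 15 to 100 N is finger-tight. Friction keeps up to 50 N when let go.
- tumbler_a: Faceted glass tumbler, 70 mm across, 87 mm tall, loose; origin in the middle of its underside. Leave alone.
- tumbler_b: Faceted glass tumbler like the other, standing beyond the rail. Leave alone.
- jigger: Steel double jigger, 43 mm across, 88 mm tall, loose; origin in the middle of its underside. Leave alone.
- bitters: Small bottle with a black cap, 39 mm across, 100 mm tall, loose; origin in the middle of its underside. Leave alone.

How it is judged:
On the way, in this order (a step that is already met when the one before it is completed fails the run):
1. the bolt's head is down in the rail's slot (z of tbolt in the frame of rail between 0.002 and 0.0135 m and x of tbolt in the frame of rail between -0.006 and 0.006 m and y of tbolt in the frame of rail between -0.12 and 0.11 m), for 0.1 s.
2. the shank is slid home in the fork (within 5 mm), head still in the slot (all of step 1 and horizontal distance between tbolt and seat below 0.005 m), for 0.1 s.
3. the head is turned crosswise under the lips (within 17 degrees) (all of step 2 and angle between the y axis of tbolt and the x axis of rail, either way round below 0.3 rad), for 0.1 s.
At the end, for the whole second after the job is handed in: The bolt stands upright (within 7 degrees) in the rail's slot at rest, shank home in the fork (within 5 mm), head crosswise under the lips (within 17 degrees), the washer under the knob clamping the stop's foot with more than 15 N, the stop within 10 mm of where it was (all of step 3 and contact force between washer and glass_stop above 15 N and angle between tbolt's own z axis and vertical below 0.12 rad and linear speed of tbolt below 0.02 m/s and distance of glass_stop from where it was at the start of the episode below 0.01 m); the robot touches nothing.
It fails at once if the knob is forced: more than 100 N on the stop's foot (contact force between washer and glass_stop above 100 N).
It fails at once if the stop is shoved more than 10 mm from its place (distance of glass_stop from where it was at the start of the episode above 0.01 m).
It fails at once if a glass, the jigger or the bitters bottle is moved more than 30 mm (distance of any of tumbler_a, tumbler_b, jigger, bitters from where it was at the start of the episode above 0.03 m).
It also fails if it takes over 64 s, if anything falls off the work surface, if the arm or the gripper's body presses on something with over 40 N, if the wrist force passes 120 N, or if a joint passes its speed limit or range.

### The arm

A 6-joint arm with a two-finger parallel gripper is mounted at the origin on a cart in front of the work surface, level with it; the furniture and walls round the work are solid. World frame = base frame: x ahead of the robot, y to its left, z up, the work surface at z = 0. Lengths are in m, angles in rad, forces in N, time in s.
With the tool pointing down it reaches from about 0.3 to 1 m from the base axis. Payload 5.1 kg.
Tool frame: the origin (TCP) lies midway between the tips of the shut fingers; the grasp point (between the pads) lies 19 mm behind it (bot.tcp_to_grasp is the distance from the TCP to the grasp point, in m); z points along the fingers, y is the line along which they close (so a half turn about z gives the same grasp; the last joint's range is limited). The gripper opens to 95 mm and grips with 3 to 60 N. Pads are 20 mm wide; open, the fingers measure 119 mm over their backs; the gripper's body (75 mm by 180 mm) begins 59 mm behind the grasp point.
Start: joints at [1.154, 0.124, 1.65, -0, 1.367, -0.083], TCP at [0.213, 0.614, 0.215] pointing down, gripper open.
Joint ranges: [-2.61, 2.61], [-1.02, 2.33], [0.03, 2.71], [-1.35, 4.49], [0.32, 2.68], [-2.91, 2.91]. Speed limits (rad/s): [2.57, 2.57, 3.14, 3.14, 3.14, 3.14].

### API

Orientations are given as a 3x3 rotation matrix whose columns are the frame's x, y, z axes.
In Python, from plant import bot gives the robot as it stands.
- The arm moves only by the tool step_arm, never from a script. Its argument "increments" is one flat list of numbers, 6 for each row, row after row: the shift along the world's x, y, z in cm, then the turn, a rotation vector about the world's x, y, z in units of 5 degrees (1.0 is 5 degrees). In form: [dx, dy, dz, rx, ry, rz, dx, dy, dz, rx, ry, rz, ...]. A call has exactly 10 rows; each row is the pose to reach, as a shift and turn from the pose commanded when the call began; what a row does not reach only later rows make up. A row lasts 1/12 s, in which the tool goes at most 41.7 mm and 7.16 degrees, less where a joint would pass 70% of its speed; a pose out of reach is approached as far as the arm can. A call with a gripper value outside its range is refused whole. "jaw" is the opening, from -1 (shut) to 1 (fully open), set as the call begins (left out, the last holds). The fingers move at their own pace and stop on an object; the grip force is fixed at half the most. Time passes only in rows, so rows that repeat a pose let the fingers close, or fill a call up. It gives the time, the measured TCP pose, the force, the opening and the grip force at its end, in the units of the state.
- bot.state(): the state, without advancing time (a new reading comes with each control period).
- bot.read_camera(name): name is "scene" or "top" or "wrist"; returns a dict with "color" (400x640x3 uint8, blue, green, red), "fov_y" (degrees; the focal length in pixels is half the picture's height over the tangent of half this angle, whatever the lens; pixels are square), "cx", "cy" (the principal point, pixels), "xyz" and "attitude" of the camera in the world. Camera axes: x right, y down, z forward; pixel columns grow to the right and rows downward; lengths in m; the calibration is good to about 2 mm. A picture is of the moment at which its call begins. There is no depth.
- bot.hand_in(): hands the job in; it is judged then, once.
The state is a dict: "time": time; "qpos": joint angles; "dq": joint speeds; "tau": joint torques, N m; "tcp_pos": TCP position; "tcp_rot": TCP orientation; "ft_force": force on the tool from outside, world axes, zero at the start; "torque": the same for the moment, N m; "gripper_width": finger opening in m; "grip_force": force on a finger pad.
Only numpy, scipy, OpenCV 4.12 (cv2) and the standard library are available. Lean on these libraries where they do the work, as an engineer would, in place of code of your own. Each camera call takes 0.05 s, during which the arm holds its last target. There are 200 camera calls.

## Working session

There is one attempt and no reset: what is moved stays moved. The work goes in short steps, Python scripts to look and compute and a tool call to move; the robot and the scene stay as the last step left them, time stands still between calls to the robot, and variables do not carry over. Pictures are saved under pics/ and viewed, at most 10 in all, crops included, and the job is handed in when it is done.

Besides the shell and the picture viewer there is one more tool, called as name(argument=value, ...) on one line, values as JSON. step_arm: Moves the arm, as the interface text tells. Its arguments: {"type":"object","properties":{"increments":{"type":"array"},"jaw":{"type":"number"}},"required":["increments"]}

```bash
ls; mkdir -p pics; cat > h.py <<'E'
import numpy as np, cv2
from plant import bot
def cam(n):
    c=bot.read_camera(n); c['f']=200/np.tan(np.radians(c['fov_y'])/2); c['R']=np.array(c['attitude']).reshape(3,3); c['p']=np.array(c['xyz']); return c
def ray(c,u,v):
    d=c['R']@np.array([(u-c['cx'])/c['f'],(v-c['cy'])/c['f'],1]); return d
def onz(c,u,v,z):
    d=ray(c,u,v); return c['p']+d*(z-c['p'][2])/d[2]
def proj(c,P):
    q=c['R'].T@(np.array(P)-c['p']); return np.array([c['cx']+c['f']*q[0]/q[2],c['cy']+c['f']*q[1]/q[2]])
E
python3 - <<'E'
from h import *
import pickle
print(bot.state()['tcp_pos'],bot.state()['tcp_rot'])
for n in['scene','top','wrist']:
    c=cam(n); cv2.imwrite(f'pics/{n}0.png',c['color']); print(n,c['p'],c['R'].round(3).tolist(),c['f'],c['cx'],c['cy'])
    pickle.dump(c,open(f'{n}0.pkl','wb'))
E
```

```text
pics
[0.2127445  0.61354018 0.21340219] [[-9.44806266e-01  3.27628602e-01 -7.86796401e-04]
 [ 3.27629518e-01  9.44804465e-01 -1.84999230e-03]
 [ 1.37258364e-04 -2.00566204e-03 -9.99997979e-01]]
scene [0.00731535 0.52963317 1.03506379] [[-0.685, -0.574, 0.448], [-0.728, 0.554, -0.404], [-0.017, -0.603, -0.798]] 512.5804154387516 320.1262437707267 197.19679301856436
top [0.4288271  0.05666983 1.11854339] [[-0.017, -0.997, 0.078], [-1.0, 0.018, 0.016], [-0.018, -0.078, -0.997]] 439.02186959405105 311.3148386989084 199.05929465589952
wrist [0.14329384 0.63767583 0.38390834] [[0.328, 0.911, 0.249], [0.945, -0.316, -0.089], [-0.002, 0.264, -0.964]] 292.00035181676054 322.26386458183407 197.86550954975797
```

View pics/top0.png

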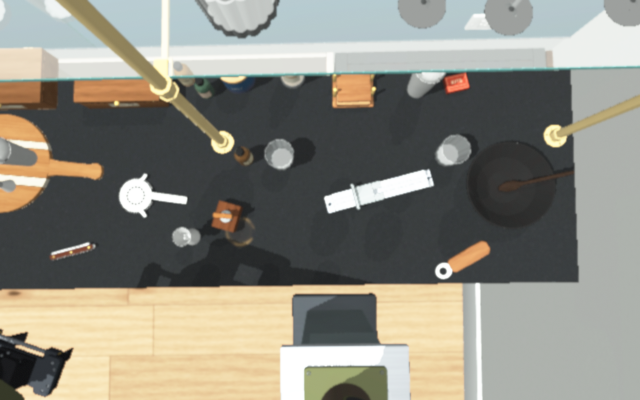

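View pics/scene0.png

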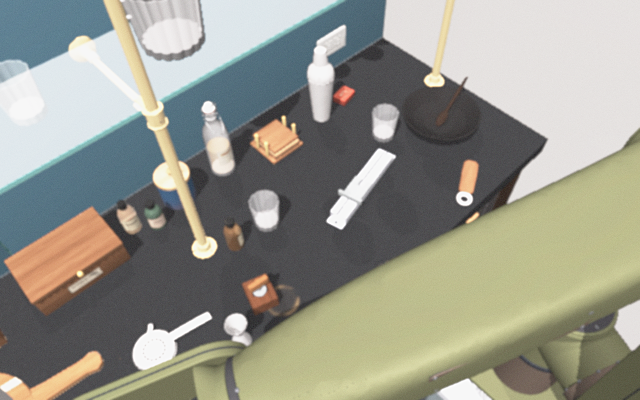

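The top view shows the block and bolt at about (227,216), the rail from (327,203) to (431,177) and the kerb at about (355,195), with the free slot to its right. The scene view confirms this. I'll enlarge both next.

```bash
python3 - <<'E'
from h import *
import pickle
t=pickle.load(open('top0.pkl','rb'));s=pickle.load(open('scene0.pkl','rb'))
def crop(c,x0,y0,w,h,W,H): return cv2.resize(c['color'][y0:y0+h,x0:x0+w],(W,H),interpolation=cv2.INTER_CUBIC)
a=crop(t,320,160,120,60,480,240); b=crop(t,200,190,60,60,320,320)[:240]
c1=crop(s,320,140,90,90,360,360); d=crop(s,235,265,60,60,360,360)
m=np.zeros((600,800,3),np.uint8); m[:240,:480]=a; m[:240,480:]=b; m[240:,:360]=c1; m[240:,400:760]=d
cv2.imwrite('pics/m0.png',m)
for u,v,z in[(327,203,.025),(431,177,.025),(227,216,.034),(227,216,.07)]: print(onz(t,u,v,z))
E
```

```text
[0.50377211 0.03564373 0.025     ]
[ 0.56421088 -0.22508261  0.025     ]
[0.47525714 0.28420756 0.034     ]
[0.47371595 0.27665474 0.07      ]
```

View pics/m0.png

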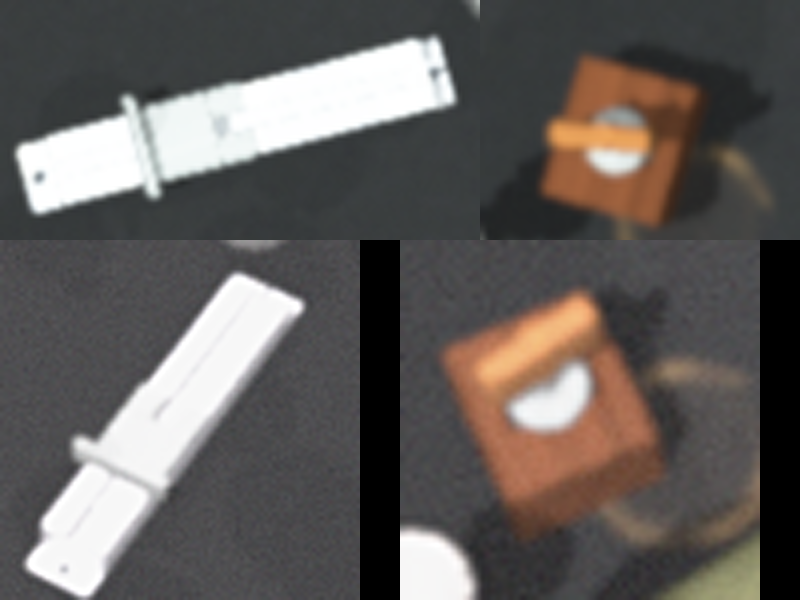

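The enlarged crops show the bar running about along the image columns on the block. The stop's foot edge is at about px (383,188) in the top view. Next I'll measure the block and bar coarsely.

```bash
python3 - <<'E'
from h import *
import pickle
t=pickle.load(open('top0.pkl','rb'));s=pickle.load(open('scene0.pkl','rb'))
for c,(x0,y0,w,h),nm in[(t,(200,190,60,60),'top'),(s,(235,265,60,60),'scene')]:
    im=cv2.resize(c['color'][y0:y0+h,x0:x0+w],None,fx=8,fy=8,interpolation=cv2.INTER_CUBIC)
    hsv=cv2.cvtColor(im,cv2.COLOR_BGR2HSV); print(nm,hsv[::40,::40,2].max())
    bar=cv2.inRange(hsv,(5,90,195),(25,255,255)); wood=cv2.inRange(hsv,(0,80,60),(30,255,255))
    for n,m in(('bar',bar),('wood',wood)):
        k=max(cv2.findContours(m,0,1)[0],key=cv2.contourArea); r=cv2.minAreaRect(k)
        P=cv2.boxPoints(r)/8+[x0-.44,y0-.44]; z={'bar':.076,'wood':.034}[n]
        W=np.array([onz(c,*p,z) for p in P]); print(n,W.mean(0).round(4),(W[1]-W[0])[:2].round(4),(W[2]-W[1])[:2].round(4),P.round(1).tolist())
E
```

```text
top 243
bar [0.4753 0.2875 0.076 ] [ 0.0121 -0.0003] [-0.0018 -0.0426] [[213.0, 217.6], [213.1, 212.6], [230.9, 213.0], [230.8, 218.1]]
wood [0.4756 0.2886 0.034 ] [ 0.0698 -0.0209] [-0.0206 -0.0654] [[207.9, 226.2], [216.3, 197.9], [242.6, 205.7], [234.2, 234.0]]
scene 254
bar [0.4778 0.2914 0.076 ] [-0.0044 -0.0471] [-0.0159  0.0028] [[245.3, 284.9], [264.1, 272.4], [267.8, 278.0], [249.0, 290.6]]
wood [0.4705 0.2922 0.034 ] [-0.0182 -0.0606] [-0.0809  0.028 ] [[240.3, 283.1], [267.0, 271.4], [281.2, 303.9], [254.5, 315.6]]
```

step_arm(increments=[3,-3.5,0,0,0,-1.4,6,-7,0,0,0,-2.8,9,-10.5,0,0,0,-4.2,12,-14,0,0,0,-5.6,15,-17.5,0,0,0,-7,18,-21,0,0,0,-8.4,20,-24.5,0,0,0,-9.8,22,-27,0,0,0,-11.2,24,-29.5,0,0,0,-12.6,26,-32,0,0,0,-14], jaw=0)

```text
time: 0.98
tcp_pos: [0.4738, 0.2919, 0.2145]
tcp_rot: [[-0.009, 1.0, 0.0], [1.0, 0.009, -0.0], [-0.0, 0.0, -1.0]]
ft_force: [-0.3, 1.1, 0.3]
gripper_width: 0.0479
grip_force: 0.0
```

step_arm(increments=[0.3,-0.5,-1,0,0,-1,0.3,-0.5,-2,0,0,-1,0.3,-0.5,-2,0,0,-1,0.3,-0.5,-2,0,0,-1,0.3,-0.5,-2,0,0,-1,0.3,-0.5,-2,0,0,-1,0.3,-0.5,-2,0,0,-1,0.3,-0.5,-2,0,0,-1,0.3,-0.5,-2,0,0,-1,0.3,-0.5,-2,0,0,-1])

```text
time: 1.82
tcp_pos: [0.4759, 0.2894, 0.1949]
tcp_rot: [[0.071, 0.997, 0.0], [0.997, -0.071, 0.0], [0.0, 0.0, -1.0]]
ft_force: [0.1, -0.3, 0.1]
gripper_width: 0.0476
grip_force: 0.0
```

```bash
python3 - <<'E'
from h import *
import pickle
s=bot.state(); print(s['time'],s['tcp_pos'],s['tcp_rot'],s['qpos'],s['gripper_width'],s['ft_force'],s['torque'])
c=cam('wrist'); pickle.dump(c,open('w1.pkl','wb')); cv2.imwrite('pics/w1.png',c['color']); print(c['p'],proj(c,[.476,.289,.076]))
E
```

```text
1.8167 [0.4759436  0.28936939 0.19490557] [[ 7.13080678e-02  9.97454277e-01  3.54414011e-04]
 [ 9.97454325e-01 -7.13081229e-02  1.45313487e-04]
 [ 1.70216157e-04  3.43149764e-04 -9.99999927e-01]] [ 4.49909039e-01 -6.84940479e-02  1.88022561e+00 -2.39705662e-05
  1.32947875e+00  5.21283432e-01] 0.04759984166492358 [ 0.13051906 -0.31130882  0.11107048] [-0.10561854 -0.03183399 -0.02965753]
[0.48181706 0.36293118 0.365288  ] [321.73108407 192.96829394]
```

View pics/w1.png

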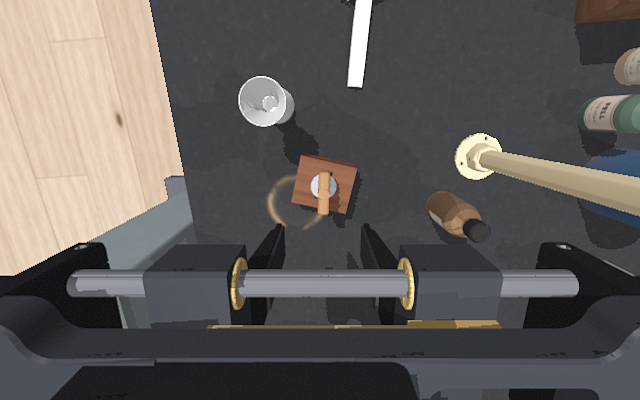

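The wrist view shows the bar at about (323,192) on the block, between the fingers' line. Next I'll measure the bar and washer precisely.

```bash
python3 - <<'E'
from h import *
import pickle
c=pickle.load(open('w1.pkl','rb')); x0,y0,w,h=285,145,80,80
im=cv2.resize(c['color'][y0:y0+h,x0:x0+w],None,fx=7,fy=7,interpolation=cv2.INTER_CUBIC); hsv=cv2.cvtColor(im,cv2.COLOR_BGR2HSV)
bar=cv2.inRange(hsv,(5,80,165),(25,255,255)); wood=cv2.inRange(hsv,(0,70,50),(30,255,255)); 
for n,m,z in(('bar',bar,.076),('wood',wood,.034)):
    k=max(cv2.findContours(m,0,1)[0],key=cv2.contourArea); P=cv2.boxPoints(cv2.minAreaRect(k))/7+[x0-.43,y0-.43]
    W=np.array([onz(c,*p,z) for p in P]); a,b=W[1]-W[0],W[2]-W[1]
    print(n,W.mean(0).round(4),[(np.hypot(*v[:2]).round(4),np.degrees(np.arctan2(v[1],v[0])).round(1)) for v in(a,b)],P.round(1).tolist())
v=np.vstack([im,cv2.merge([bar]*3)[:40]]); cv2.imwrite('pics/c1.png',np.hstack([im,cv2.merge([bar,wood,bar])])[:,:1120][::1,::1]); print(im.shape)
cv2.imwrite('pics/c1.png',cv2.resize(np.hstack([im,cv2.merge([bar,wood,bar])]),(800,400)))
E
```

```text
bar [0.4778 0.2884 0.076 ] [(np.float64(0.0452), np.float64(83.9)), (np.float64(0.0119), np.float64(-6.0))] [[316.9, 214.2], [318.2, 171.4], [330.1, 171.8], [328.8, 214.6]]
wood [0.4761 0.2825 0.034 ] [(np.float64(0.0751), np.float64(71.8)), (np.float64(0.067), np.float64(-17.0))] [[286.5, 212.6], [300.6, 151.1], [358.1, 164.3], [344.0, 225.8]]
(560, 560, 3)
```

View pics/c1.png

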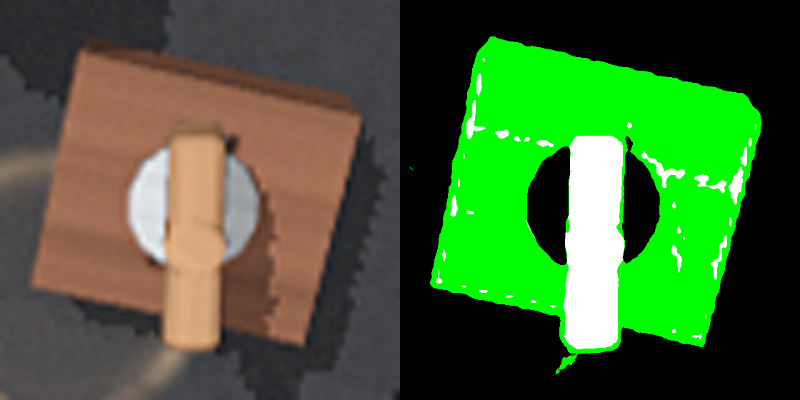

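The bar is centred at (0.4778, 0.2884) and runs at 84°. I'm descending to grasp it.

step_arm(increments=[0.2,-0.1,-2,0,0,-0.4,0.2,-0.1,-4,0,0,-0.4,0.2,-0.1,-6,0,0,-0.4,0.2,-0.1,-8,0,0,-0.4,0.2,-0.1,-10,0,0,-0.4,0.2,-0.1,-12,0,0,-0.4,0.2,-0.1,-13.5,0,0,-0.4,0.2,-0.1,-14.5,0,0,-0.4,0.2,-0.1,-14.9,0,0,-0.4,0.2,-0.1,-14.9,0,0,-0.4])

```text
time: 2.7
tcp_pos: [0.4775, 0.2878, 0.0448]
tcp_rot: [[0.107, 0.994, -0.002], [0.994, -0.107, -0.001], [-0.001, -0.001, -1.0]]
ft_force: [-0.3, 0.7, 0.4]
gripper_width: 0.0475
grip_force: 0.0
```

step_arm(increments=[0,0,0,0,0,0,0,0,0,0,0,0,0,0,0,0,0,0,0,0,0,0,0,0,0,0,0,0,0,0,0,0,0,0,0,0,0,0,0,0,0,0,0,0,0,0,0,0,0,0,0,0,0,0,0,0,0,0,0,0], jaw=-1)

```text
time: 3.53
tcp_pos: [0.478, 0.2882, 0.046]
tcp_rot: [[0.107, 0.994, -0.0], [0.994, -0.107, 0.0], [0.0, -0.0, -1.0]]
ft_force: [-2.2, -0.4, 3.4]
gripper_width: 0.0119
grip_force: 30.0
```

Gripped, with width 11.9 mm. I'm lifting it and taking it near the scene camera to see how the head lies relative to the bar.

step_arm(increments=[0,0,0.5,0,0,0,0,0,1.5,0,0,0,0,0,3,0,0,0,0,0,5,0,0,0,0,0,7.5,0,0,0,0,0,10,0,0,0,-0.5,0.2,13,0,0,0.3,-1.5,0.5,16,0,0,0.6,-2.5,0.8,19,0,0,0.9,-4,1.2,22,0,0,1.2])

```text
time: 4.37
tcp_pos: [0.4379, 0.2997, 0.2674]
tcp_rot: [[0.002, 1.0, 0.001], [1.0, -0.002, -0.0], [-0.0, 0.001, -1.0]]
ft_force: [-0.5, 0.3, -1.6]
gripper_width: 0.0121
grip_force: 30.0
```

step_arm(increments=[-1.5,0.3,3.5,0,0,0.3,-3,0.6,7,0,0,0.6,-4.5,0.9,10.5,0,0,0.9,-6,1.2,14,0,0,1.2,-7.5,1.5,17.5,0,0,1.5,-9,1.8,21,0,0,1.8,-10.5,2.1,24.5,0,0,2.1,-12,2.4,28,0,0,2.4,-13,2.7,31.5,0,0,2.7,-13.8,3,35,0,0,2.8])

```text
time: 5.2
tcp_pos: [0.2985, 0.3295, 0.6183]
tcp_rot: [[-0.241, 0.97, 0.001], [0.97, 0.241, 0.001], [0.001, 0.002, -1.0]]
ft_force: [0.8, -0.1, -1.3]
gripper_width: 0.0118
grip_force: 30.0
```

step_arm(increments=[0,0,0,0,0,0,0,0,0,0,0,0,0,0,0,0,0,0,0,0,0,0,0,0,0,0,0,0,0,0,0,0,0,0,0,0,0,0,0,0,0,0,0,0,0,0,0,0,0,0,0,0,0,0,0,0,0,0,0,0])

```text
time: 6.03
tcp_pos: [0.3, 0.3301, 0.6156]
tcp_rot: [[-0.24, 0.971, -0.0], [0.971, 0.24, -0.0], [-0.0, -0.0, -1.0]]
ft_force: [0.0, 0.1, -2.3]
gripper_width: 0.0115
grip_force: 30.0
```

```bash
python3 - <<'E'
from h import *
import pickle
s=bot.state(); print(s['time'],s['tcp_pos'],s['tcp_rot'].round(4).tolist(),s['qpos'].round(3),s['gripper_width'])
c=cam('scene'); c['st']=s; pickle.dump(c,open('s2.pkl','wb'))
p=proj(c,s['tcp_pos']-[0,0,.03]); print(p); x,y=int(p[0]),int(p[1])
im=c['color'][max(0,y-50):y+50,max(0,x-65):x+65]; print(im.shape); cv2.imwrite('pics/s2.png',cv2.resize(im,None,fx=6,fy=6,interpolation=cv2.INTER_CUBIC))
t=cam('top'); pickle.dump(t,open('t2.pkl','wb'))
E
```

```text
6.0333 [0.30003021 0.33005913 0.61557543] [[-0.2397, 0.9709, -0.0001], [0.9709, 0.2397, -0.0001], [-0.0001, -0.0001, -1.0]] [ 0.713 -0.267  1.353 -0.     2.056  0.471] 0.011531221563030814
[277.22158796 190.36878684]
(100, 130, 3)
```

View pics/s2.png

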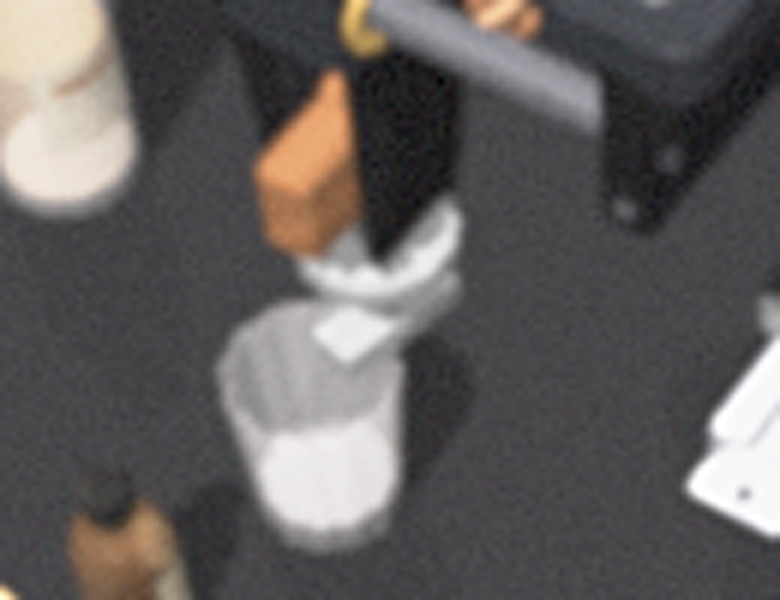

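The head is clear below the washer: its end face is at crop (313,328)–(347,362) and its long edge runs towards (460,285). I'll fit the edges.

```bash
python3 - <<'E'
from h import *
import pickle
c=pickle.load(open('s2.pkl','rb')); x0,y0=212,140
f=lambda X,Y:(x0+(X+.5)/6-.5,y0+(Y+.5)/6-.5)
g=cv2.resize(cv2.cvtColor(c['color'],cv2.COLOR_BGR2GRAY)[140:240,212:342],None,fx=6,fy=6,interpolation=cv2.INTER_CUBIC).astype(float)
g=cv2.GaussianBlur(g,(0,0),3)
for z in(.587,.580):
    P=[onz(c,*f(X,Y),z) for X,Y in((313,328),(347,362),(460,285),(398,325))]
    d=lambda a,b:(np.hypot(*(b-a)[:2]).round(4),np.degrees(np.arctan2((b-a)[1],(b-a)[0])).round(1))
    print(z,d(P[0],P[1]),d(P[1],P[2]),d(P[1],P[3]),P[1].round(4))
# lower boundary of long side: strongest bright->dark going down per column
pts=[]
for X in range(360,452,4):
    yl=362-(X-347)*77/113; r=np.arange(int(yl)-14,int(yl)+28); dg=np.diff(g[r,X]); i=dg.argmin(); pts.append((X,r[i]+.5,dg[i].round(1)))
pts=np.array(pts); print(pts[:,1],pts[:,2])
for _ in range(3):
    k=np.polyfit(pts[:,0],pts[:,1],1); e=abs(np.polyval(k,pts[:,0])-pts[:,1]); pts=pts[e<max(2.5,2*np.median(e))]
print(k,len(pts))
for z in(.587,.580):
    a,b=[onz(c,*f(X,np.polyval(k,X)),z) for X in(355,455)]; print(z,d(a,b))
# bar bottom edge check etc: bar yaw from tool
R=np.array(c['st']['tcp_rot']); print('bar',np.degrees(np.arctan2(R[1,0],R[0,0])))
E
```

```text
0.587 (np.float64(0.0104), np.float64(177.2)) (np.float64(0.0266), np.float64(-91.9)) (np.float64(0.0122), np.float64(-89.9)) [0.295  0.3454 0.587 ]
0.58 (np.float64(0.0105), np.float64(177.2)) (np.float64(0.027), np.float64(-91.9)) (np.float64(0.0124), np.float64(-89.9)) [0.2994 0.3425 0.58  ]
[354.5 352.5 349.5 345.5 343.5 339.5 336.5 334.5 333.5 334.5 335.5 335.5
 336.5 335.5 334.5 333.5 331.5 330.5 317.5 317.5 314.5 292.5 292.5] [-5.5 -5.6 -5.3 -5.6 -5.5 -5.2 -5.1 -4.9 -4.4 -4.  -4.1 -4.4 -4.5 -4.6
 -4.9 -4.5 -3.9 -3.4 -2.7 -2.9 -2.8 -3.  -3.1]
[-4.54195071e-01  5.15151809e+02] 15
0.587 (np.float64(0.0206), np.float64(-103.4))
0.58 (np.float64(0.0209), np.float64(-103.4))
bar 103.86678757338969
```

Bar minus head comes out at about 15°. I'll repeat the view against a dark background to confirm it.

step_arm(increments=[0,-2,0,0,0,0,0,-4,0,0,0,0,0,-6,0,0,0,0,0,-6,0,0,0,0,0,-6,0,0,0,0,0,-6,0,0,0,0,0,-6,0,0,0,0,0,-6,0,0,0,0,0,-6,0,0,0,0,0,-6,0,0,0,0])

```text
time: 6.97
tcp_pos: [0.3, 0.2705, 0.6154]
tcp_rot: [[-0.24, 0.971, -0.001], [0.971, 0.24, -0.0], [-0.0, -0.001, -1.0]]
ft_force: [0.7, -0.5, -1.9]
gripper_width: 0.0116
grip_force: 30.0
```

```bash
python3 - <<'E'
from h import *
import pickle
s=bot.state(); T=s['tcp_pos']; print(T,s['tcp_rot'][:2,0])
cs=[cam('scene') for _ in range(4)]; c=cs[0]; c['color']=np.mean([k['color'] for k in cs],0).astype(np.uint8); c['st']=s; pickle.dump(c,open('s3.pkl','wb'))
p=proj(c,T-[0,0,.03]); print(p); x,y=int(p[0])-40,int(p[1])-40
cv2.imwrite('pics/s3.png',cv2.resize(c['color'][y:y+80,x:x+80],None,fx=7,fy=7,interpolation=cv2.INTER_CUBIC)); print(x,y)
E
```

```text
[0.3000243  0.27051545 0.61538541] [-0.24047325  0.97065574]
[316.35659596 162.30001899]
276 122
```

View pics/s3.png

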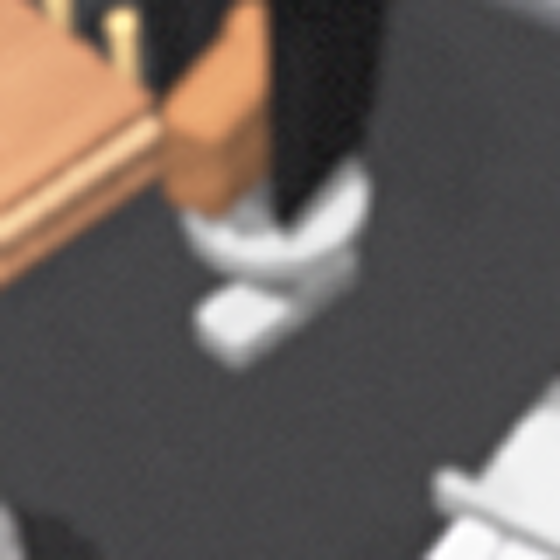

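The head is clear against the dark top: its lower long edge runs from crop (240,368) to (355,285). I'll fit it.

```bash
python3 - <<'E'
from h import *
import pickle
c=pickle.load(open('s3.pkl','rb')); x0,y0=276,122
f=lambda X,Y:(x0+(X+.5)/7-.5,y0+(Y+.5)/7-.5)
g=cv2.resize(cv2.cvtColor(c['color'],cv2.COLOR_BGR2GRAY)[y0:y0+80,x0:x0+80],None,fx=7,fy=7,interpolation=cv2.INTER_CUBIC).astype(float)
pts=[]
for X in range(255,340,3):
    yl=368-(X-240)*83/115; r=np.arange(int(yl)-15,int(yl)+20); i=np.where(g[r,X]<110)[0]; pts.append((X,r[i[0]] if len(i) else np.nan))
pts=np.array(pts); print(pts[:,1]); pts=pts[~np.isnan(pts[:,1])]
yaw=lambda a,b:np.degrees(np.arctan2(*(a-b)[[1,0]]))
for lo,hi in((255,340),(260,320),(270,335)):
    q=pts[(pts[:,0]>=lo)&(pts[:,0]<=hi)]; k=np.polyfit(*q.T,1); a,b=[onz(c,*f(X,np.polyval(k,X)),.58) for X in(lo,hi)]
    print(k[0],np.abs(np.polyval(k,q[:,0])-q[:,1]).max(),'head yaw',yaw(a,b))
# head centre: left end silhouette tip
for P in((195,320),(240,366)): print(onz(c,*f(*P),.583))
E
```

```text
[356 354 352 350 349 346 344 341 338 336 333 332 330 328 326 324 322 319
 316 311 306 304 302 300 297 295 292 289 286]
-0.8412151067323488 3.6679802955666787 head yaw 94.22645348897458
-0.8097744360902258 3.700751879699169 head yaw 93.1147252326534
-0.8646715603237326 3.2060982495765415 head yaw 95.0189242335086
[0.3064172  0.28509535 0.583     ]
[0.29396452 0.28642633 0.583     ]
```

```bash
python3 - <<'E'
from h import *
import pickle
yaw=lambda a,b:np.degrees(np.arctan2(*(a-b)[[1,0]]))%180
for fn,x0,y0,n,L,(p,q) in(('s3.pkl',276,122,80,7,((240,368),(355,285))),):
    c=pickle.load(open(fn,'rb')); f=lambda X,Y:(x0+(X+.5)/L-.5,y0+(Y+.5)/L-.5)
    g=cv2.resize(cv2.cvtColor(c['color'],cv2.COLOR_BGR2GRAY)[y0:y0+n,x0:x0+n],None,fx=L,fy=L,interpolation=cv2.INTER_CUBIC).astype(float)
    print(g[450,250],g[450,150])
    # sample along normals of the nominal line
    p,q=np.array(p,float),np.array(q,float); t=(q-p)/np.hypot(*(q-p)); nrm=np.array([-t[1],t[0]])
    s=np.arange(-30,16)
    for u in np.linspace(.1,.95,9):
        m=p+u*(q-p); pr=[cv2.remap(g.astype(np.float32),np.float32([[ (m+k*nrm)[0]]]),np.float32([[(m+k*nrm)[1]]]),1)[0,0] for k in s]
        print(m.round(),np.round(pr[::3]).astype(int))
E
```

```text
69.0 73.0
[252. 360.] [233 229 219 206 188 169 158 147 132 120 108  94  83  74  70  69]
[264. 351.] [235 233 225 212 197 175 155 145 133 119 107  94  83  76  70  68]
[276. 342.] [234 232 227 212 192 174 155 141 132 119 104  91  80  73  71  69]
[288. 333.] [233 231 227 213 190 172 157 140 128 116 102  89  79  71  69  69]
[300. 324.] [174 179 182 178 169 158 152 143 132 120 106  92  83  75  71  70]
[313. 316.] [129 134 135 136 136 134 128 124 118 107  96  85  77  73  70  70]
[325. 307.] [147 147 145 140 134 128 120 113 108 101  92  84  76  73  74  73]
[337. 298.] [148 147 144 138 129 124 121 114 105  95  86  79  75  72  70  70]
[349. 289.] [147 146 143 139 132 123 118 113 105  97  90  81  74  71  69  70]
```

Head yaw is about 90.2° against the bar at 103.9°, so the bar leads the head by about 13.7°. I'm moving over the rail.

step_arm(increments=[1,-2,-1.5,0,0,0.2,2.5,-4.5,-4,0,0,0.4,4,-7,-6.5,0,0,0.6,5.5,-9.5,-9,0,0,0.8,7,-12,-11.5,0,0,1,8.5,-14.5,-14,0,0,1.2,10,-17,-16.5,0,0,1.4,11.5,-19.5,-19,0,0,1.6,13,-22,-21.5,0,0,1.8,14.5,-24.5,-24,0,0,2])

```text
time: 8.0
tcp_pos: [0.4453, 0.0237, 0.3745]
tcp_rot: [[-0.405, 0.914, 0.001], [0.914, 0.405, 0.0], [-0.0, 0.001, -1.0]]
ft_force: [1.2, 1.3, -1.2]
gripper_width: 0.0119
grip_force: 30.0
```

step_arm(increments=[1.5,-2.5,-2.5,0,0,0.2,3,-5,-5,0,0,0.4,4.5,-7.5,-7.5,0,0,0.6,6,-10,-10,0,0,0.6,7.5,-12,-12.5,0,0,0.6,8.5,-13.5,-14.5,0,0,0.6,9.5,-14.7,-15.5,0,0,0.6,9.5,-14.7,-15.5,0,0,0.6,9.5,-14.7,-15.5,0,0,0.6,9.5,-14.7,-15.5,0,0,0.6])

```text
time: 8.83
tcp_pos: [0.5401, -0.1216, 0.2215]
tcp_rot: [[-0.452, 0.892, 0.001], [0.892, 0.452, 0.0], [-0.0, 0.001, -1.0]]
ft_force: [-0.1, -0.7, -2.1]
gripper_width: 0.0119
grip_force: 30.0
```

```bash
python3 - <<'E'
from h import *
import pickle
s=bot.state(); print(s['time'],s['tcp_pos'],s['tcp_rot'].round(4).tolist(),s['qpos'].round(3),s['torque'])
c=cam('wrist'); c['st']=s; pickle.dump(c,open('w4.pkl','wb')); cv2.imwrite('pics/w4.png',c['color']); print(proj(c,s['tcp_pos']))
E
```

```text
8.8333 [ 0.54012861 -0.12157928  0.2214547 ] [[-0.4522, 0.8919, 0.0007], [0.8919, 0.4522, 0.0001], [-0.0002, 0.0007, -1.0]] [-0.319 -0.094  1.859  0.     1.376 -0.788] [-0.0169515   0.04590468  0.0250329 ]
[321.91625011 238.90729854]
```

View pics/w4.png

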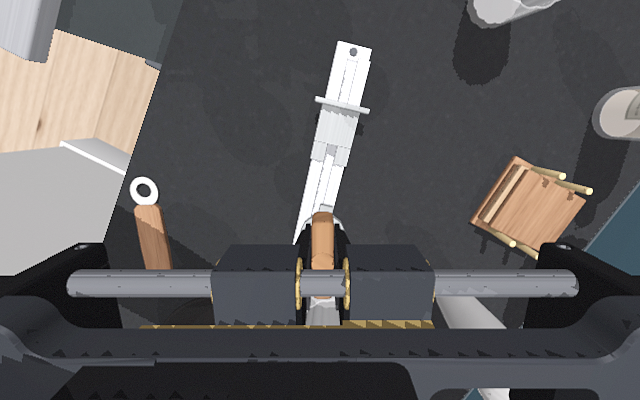

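The wrist view shows the rail running from (355,45) to about (305,240), the kerb at about (342,105), and the fork's front edge and notch at about (330,155). Next is an enlarged crop with edge measurements.

```bash
python3 - <<'E'
from h import *
import pickle
c=pickle.load(open('w4.pkl','rb')); g=cv2.cvtColor(c['color'],cv2.COLOR_BGR2GRAY)
L=[];R=[]
def edges(v):
    r=cv2.resize(g[v:v+1,285:385],None,fx=10,fy=1,interpolation=cv2.INTER_LINEAR)[0].astype(int); b=np.where(r>125)[0]
    return 285+(b[0]+.5)/10-.5,285+(b[-1]+.5)/10-.5
for v in list(range(60,92,3))+list(range(168,186,3)):
    l,r=edges(v); L.append(onz(c,l,v,.025)[:2]); R.append(onz(c,r,v,.025)[:2]); print(v,l,r,(np.hypot(*(L[-1]-R[-1]))*1000).round(1),L[-1].round(4),R[-1].round(4))
im=g[35:215,290:380]; im=np.clip((im.astype(float)-120)*255/135,0,255).astype(np.uint8)
cv2.imwrite('pics/c4.png',cv2.resize(cv2.rotate(im,cv2.ROTATE_90_COUNTERCLOCKWISE),(800,400),interpolation=cv2.INTER_CUBIC))
E
```

```text
60 332.65 368.55 41.4 [0.4889 0.0068] [0.5258 0.0255]
63 332.05 370.15 44.1 [0.4897 0.0037] [0.529  0.0236]
66 331.55 369.55 44.0 [0.4907 0.0006] [0.53   0.0205]
69 330.65 368.55 44.0 [ 0.4912 -0.0028] [0.5305 0.0171]
72 329.95 367.55 43.8 [ 0.492 -0.006] [0.5311 0.0138]
75 329.55 367.05 43.8 [ 0.4931 -0.0091] [0.5321 0.0107]
78 328.65 366.45 44.3 [ 0.4936 -0.0125] [0.5331 0.0075]
81 327.95 365.45 44.0 [ 0.4944 -0.0158] [0.5336 0.0041]
84 327.55 364.55 43.5 [ 0.4955 -0.0189] [0.5343 0.0008]
87 326.65 363.95 44.0 [ 0.496  -0.0223] [ 0.5353 -0.0025]
90 325.95 363.35 44.2 [ 0.4968 -0.0257] [ 0.5363 -0.0057]
168 308.65 343.45 44.1 [ 0.5195 -0.1185] [ 0.5589 -0.0986]
171 307.95 342.55 44.0 [ 0.5204 -0.1223] [ 0.5597 -0.1025]
174 307.55 341.85 43.7 [ 0.5217 -0.126 ] [ 0.5607 -0.1063]
177 306.65 341.45 44.5 [ 0.5224 -0.13  ] [ 0.562 -0.11 ]
180 305.95 340.55 44.3 [ 0.5233 -0.134 ] [ 0.5628 -0.1139]
183 305.55 339.55 43.7 [ 0.5246 -0.1377] [ 0.5635 -0.118 ]
```

View pics/c4.png

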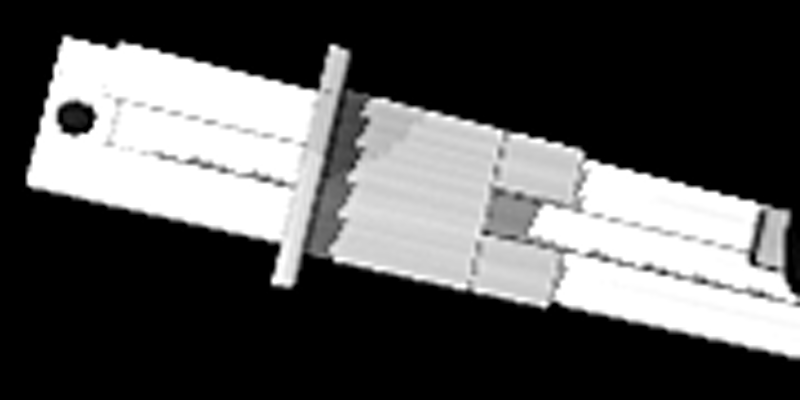

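The crop shows the fork prongs ending at crop x≈550–580, the notch bottom at about 490, the kerb at 270–345 and the slot lines to the right. I'll sample rectified profiles for the rail axis, seat and kerb.

```bash
python3 - <<'E'
from h import *
import pickle
c=pickle.load(open('w4.pkl','rb')); g=cv2.cvtColor(c['color'],cv2.COLOR_BGR2GRAY).astype(np.float32)
th=np.radians(103.8); ey=np.array([np.cos(th),np.sin(th)]); ex=np.array([ey[1],-ey[0]]); O=np.array([.54,-.1124])
def samp(X,Y,z):
    uv=np.array([proj(c,[*(O+x*ex+y*ey),z]) for x in X for y in Y],np.float32).reshape(len(X),len(Y),2)
    return cv2.remap(g,uv[...,0],uv[...,1],cv2.INTER_LINEAR)
X=np.arange(-26,26.1,.5)/1000
for lo,hi in((-.012,0),(.0,.008),(.1,.12)):
    p=samp(X,np.linspace(lo,hi,20),.025).mean(1); print(lo,[(round(x*1000,1),int(v)) for x,v in zip(X,p)])
Y=np.arange(0,100,1)/1000
for xs in((-.018,-.010),(.010,.018),(-.003,.003)):
    p=samp(np.linspace(*xs,9),Y,.030).mean(0); print(xs,[(int(round(y*1000)),int(v)) for y,v in zip(Y,p)])
E
```

```text
-0.012 [(np.float64(-26.0), 67), (np.float64(-25.5), 67), (np.float64(-25.0), 67), (np.float64(-24.5), 67), (np.float64(-24.0), 66), (np.float64(-23.5), 63), (np.float64(-23.0), 58), (np.float64(-22.5), 55), (np.float64(-22.0), 71), (np.float64(-21.5), 111), (np.float64(-21.0), 162), (np.float64(-20.5), 203), (np.float64(-20.0), 233), (np.float64(-19.5), 249), (np.float64(-19.0), 254), (np.float64(-18.5), 255), (np.float64(-18.0), 255), (np.float64(-17.5), 255), (np.float64(-17.0), 255), (np.float64(-16.5), 255), (np.float64(-16.0), 255), (np.float64(-15.5), 255), (np.float64(-15.0), 255), (np.float64(-14.5), 255), (np.float64(-14.0), 255), (np.float64(-13.5), 254), (np.float64(-13.0), 254), (np.float64(-12.5), 254), (np.float64(-12.0), 254), (np.float64(-11.5), 254), (np.float64(-11.0), 254), (np.float64(-10.5), 254), (np.float64(-10.0), 254), (np.float64(-9.5), 254), (np.float64(-9.0), 255), (np.float64(-8.5), 255), (np.float64(-8.0), 255), (np.float64(-7.5), 254), (np.float64(-7.0), 254), (np.float64(-6.5), 247), (np.float64(-6.0), 228), (np.float64(-5.5), 207), (np.float64(-5.0),
[... 9395 characters left out ...]
, 231), (37, 233), (38, 231), (39, 231), (40, 231), (41, 231), (42, 230), (43, 231), (44, 231), (45, 231), (46, 231), (47, 231), (48, 231), (49, 231), (50, 231), (51, 231), (52, 231), (53, 231), (54, 231), (55, 231), (56, 231), (57, 231), (58, 231), (59, 231), (60, 231), (61, 231), (62, 231), (63, 231), (64, 231), (65, 231), (66, 231), (67, 231), (68, 231), (69, 232), (70, 229), (71, 219), (72, 200), (73, 182), (74, 169), (75, 169), (76, 168), (77, 165), (78, 155), (79, 151), (80, 193), (81, 229), (82, 236), (83, 238), (84, 239), (85, 238), (86, 247), (87, 254), (88, 255), (89, 255), (90, 255), (91, 255), (92, 254), (93, 254), (94, 255), (95, 254), (96, 252), (97, 254), (98, 254), (99, 255)]
```

The rail yaw is 103.8° and the seat is at (0.5333, −0.0832). I'll insert 38 mm ahead of it, descending first to just above the lips.

step_arm(increments=[0.23,0.15,-2,0,0,0.1,0.23,0.15,-5,0,0,0.1,0.23,0.15,-8,0,0,0.1,0.23,0.15,-11,0,0,0.1,0.23,0.15,-13,0,0,0.1,0.23,0.15,-14.5,0,0,0.1,0.23,0.15,-15.3,0,0,0.1,0.23,0.15,-15.6,0,0,0.1,0.23,0.15,-15.6,0,0,0.1,0.23,0.15,-15.6,0,0,0.1])

```text
time: 9.72
tcp_pos: [0.5434, -0.1205, 0.0664]
tcp_rot: [[-0.46, 0.888, 0.003], [0.888, 0.46, -0.001], [-0.002, 0.002, -1.0]]
ft_force: [1.1, -0.3, -1.5]
gripper_width: 0.0116
grip_force: 30.0
```

step_arm(increments=[0,0,-0.2,0,0,0,0,0,-0.4,0,0,0,0,0,-0.6,0,0,0,0,0,-0.7,0,0,0,0,0,-0.8,0,0,0,0,0,-0.9,0,0,0,0,0,-0.9,0,0,0,0,0,-0.9,0,0,0,0,0,-0.9,0,0,0,0,0,-0.9,0,0,0])

```text
time: 10.55
tcp_pos: [0.5424, -0.1204, 0.0557]
tcp_rot: [[-0.46, 0.888, 0.0], [0.888, 0.46, -0.0], [-0.0, 0.0, -1.0]]
ft_force: [0.5, 0.1, -1.9]
gripper_width: 0.0118
grip_force: 30.0
```

The head has entered the slot without force. Continuing down.

step_arm(increments=[0,0,-0.2,0,0,0,0,0,-0.4,0,0,0,0,0,-0.6,0,0,0,0,0,-0.8,0,0,0,0,0,-1,0,0,0,0,0,-1.1,0,0,0,0,0,-1.2,0,0,0,0,0,-1.28,0,0,0,0,0,-1.28,0,0,0,0,0,-1.28,0,0,0])

```text
time: 11.38
tcp_pos: [0.5423, -0.1204, 0.0429]
tcp_rot: [[-0.46, 0.888, 0.0], [0.888, 0.46, -0.0], [-0.0, -0.0, -1.0]]
ft_force: [-0.5, -0.7, -2.4]
gripper_width: 0.0119
grip_force: 30.0
```

```bash
python3 - <<'E'
from h import *
s=bot.state(); print(s['tcp_pos'],s['ft_force'],s['torque'],s['qpos'].round(3))
E
```

```text
[ 0.54229953 -0.12041637  0.04285248] [-0.51854092 -0.74332888 -2.39327628] [-0.16551446  0.00129773 -0.02963002] [-0.315  0.089  1.997 -0.     1.056 -0.793]
```

The head is in the slot. I'm sliding it toward the fork.

step_arm(increments=[-0.07,0.29,0,0,0,0,-0.15,0.6,0,0,0,0,-0.22,0.9,0,0,0,0,-0.3,1.2,0,0,0,0,-0.37,1.5,0,0,0,0,-0.44,1.8,0,0,0,0,-0.51,2.1,0,0,0,0,-0.59,2.4,0,0,0,0,-0.66,2.7,0,0,0,0,-0.72,2.95,0,0,0,0])

```text
time: 12.22
tcp_pos: [0.535, -0.0905, 0.0428]
tcp_rot: [[-0.46, 0.888, -0.0], [0.888, 0.46, 0.0], [0.0, -0.0, -1.0]]
ft_force: [0.2, 0.2, -1.9]
gripper_width: 0.0117
grip_force: 30.0
```

step_arm(increments=[-0.02,0.1,0,0,0,0,-0.04,0.2,0,0,0,0,-0.07,0.3,0,0,0,0,-0.09,0.4,0,0,0,0,-0.11,0.48,0,0,0,0,-0.13,0.56,0,0,0,0,-0.15,0.62,0,0,0,0,-0.16,0.67,0,0,0,0,-0.16,0.67,0,0,0,0,-0.16,0.67,0,0,0,0])

```text
time: 13.05
tcp_pos: [0.5335, -0.0842, 0.0429]
tcp_rot: [[-0.46, 0.888, 0.0], [0.888, 0.46, -0.0], [-0.0, 0.0, -1.0]]
ft_force: [-0.6, 0.2, -1.5]
gripper_width: 0.012
grip_force: 30.0
```

step_arm(increments=[-0.01,0.02,0,0,0,0,-0.01,0.04,0,0,0,0,-0.02,0.06,0,0,0,0,-0.02,0.08,0,0,0,0,-0.02,0.1,0,0,0,0,-0.03,0.12,0,0,0,0,-0.03,0.13,0,0,0,0,-0.03,0.13,0,0,0,0,-0.03,0.13,0,0,0,0,-0.03,0.13,0,0,0,0])

```text
time: 13.88
tcp_pos: [0.5332, -0.0829, 0.0428]
tcp_rot: [[-0.46, 0.888, -0.0], [0.888, 0.46, 0.0], [0.0, -0.0, -1.0]]
ft_force: [0.3, 0.8, -1.7]
gripper_width: 0.0116
grip_force: 30.0
```

step_arm(increments=[-0.01,0.02,0,0,0,0,-0.01,0.04,0,0,0,0,-0.02,0.06,0,0,0,0,-0.02,0.08,0,0,0,0,-0.02,0.1,0,0,0,0,-0.02,0.1,0,0,0,0,-0.02,0.1,0,0,0,0,-0.02,0.1,0,0,0,0,-0.02,0.1,0,0,0,0,-0.02,0.1,0,0,0,0])

```text
time: 14.72
tcp_pos: [0.533, -0.082, 0.0429]
tcp_rot: [[-0.46, 0.888, 0.0], [0.888, 0.46, -0.0], [-0.0, -0.0, -1.0]]
ft_force: [-1.8, -1.2, -1.9]
gripper_width: 0.0115
grip_force: 30.0
```

```bash
python3 - <<'E'
from h import *
s=bot.state(); print(s['tcp_pos'],s['ft_force'],s['torque'],s['qpos'].round(3))
E
```

```text
[ 0.53297997 -0.0820498   0.0428661 ] [-1.76534755 -1.19857109 -1.93351637] [-0.32043483  0.03314651  0.02445316] [-0.252  0.054  2.033 -0.     1.054 -0.73 ]
```

step_arm(increments=[-0.01,0.02,0,0,0,0,-0.01,0.04,0,0,0,0,-0.02,0.06,0,0,0,0,-0.02,0.08,0,0,0,0,-0.02,0.1,0,0,0,0,-0.02,0.1,0,0,0,0,-0.02,0.1,0,0,0,0,-0.02,0.1,0,0,0,0,-0.02,0.1,0,0,0,0,-0.02,0.1,0,0,0,0])

```text
time: 15.55
tcp_pos: [0.5329, -0.0817, 0.0429]
tcp_rot: [[-0.46, 0.888, 0.0], [0.888, 0.46, -0.002], [-0.002, -0.0, -1.0]]
ft_force: [0.4, -6.5, -2.3]
gripper_width: 0.0118
grip_force: 30.0
```

```bash
python3 - <<'E'
from h import *
s=bot.state(); print(s['tcp_pos'],s['ft_force'],s['torque'],s['qpos'].round(3))
c=cam('wrist'); import pickle; pickle.dump(c,open('w5.pkl','wb'))
# kerb position in the rail frame (kerb top z=.042) compared with earlier
th=np.radians(103.8); ey=np.array([np.cos(th),np.sin(th)]); ex=np.array([ey[1],-ey[0]]); O=np.array([.5405,-.1123])
for n in('w4','w5'):
    c=pickle.load(open(n+'.pkl','rb')); g=cv2.cvtColor(c['color'],cv2.COLOR_BGR2GRAY).astype(np.float32)
    X=np.array([-28,-27,-26,27,28,29])/1000; Y=np.arange(65,105,.5)/1000
    uv=np.array([proj(c,[*(O+x*ex+y*ey),.042]) for x in X for y in Y],np.float32).reshape(6,-1,2)
    p=cv2.remap(g,uv[...,0],uv[...,1],1); 
    for q in(p[:3].mean(0),p[3:].mean(0)):
        h=np.where(q>(q.max()+q.min())/2)[0]; print(n,Y[h[0]],Y[h[-1]],q.max(),q.min())
E
```

```text
[ 0.53292274 -0.08167221  0.04293096] [ 0.36089206 -6.45673499 -2.2736458 ] [-1.14817508 -0.03473473  0.00177126] [-2.510e-01  5.400e-02  2.034e+00 -2.000e-03  1.053e+00 -7.280e-01]
w4 0.079 0.0845 251.50781 52.347332
w4 0.079 0.0845 231.67708 49.519207
w5 0.0795 0.086 231.96614 56.073242
w5 0.0795 0.085 220.22005 61.6875
```

Contact is at 6.5 N and the stop has not moved. I'll back off 0.6 mm and make the quarter turn clockwise.

step_arm(increments=[0.01,-0.06,0,0,0,0,0.01,-0.06,0,0,0,-1,0.01,-0.06,0,0,0,-2,0.01,-0.06,0,0,0,-3,0.01,-0.06,0,0,0,-4,0.01,-0.06,0,0,0,-5,0.01,-0.06,0,0,0,-6,0.01,-0.06,0,0,0,-7,0.01,-0.06,0,0,0,-8,0.01,-0.06,0,0,0,-9])

```text
time: 16.43
tcp_pos: [0.532, -0.082, 0.0426]
tcp_rot: [[0.306, 0.952, -0.002], [0.952, -0.306, -0.001], [-0.002, -0.002, -1.0]]
ft_force: [-1.2, -4.9, -1.4]
gripper_width: 0.0116
grip_force: 30.0
```

```bash
python3 - <<'E'
from h import *
s=bot.state(); R=s['tcp_rot']; print(s['tcp_pos'],s['ft_force'],s['torque'],s['qpos'].round(3),np.degrees(np.arctan2(R[1,0],R[0,0])))
E
```

```text
[ 0.53204825 -0.0819995   0.0426119 ] [-1.19332607 -4.89459708 -1.42022263] [-1.2310877   0.55269044  0.04688446] [-2.520e-01  5.400e-02  2.034e+00 -2.000e-03  1.055e+00  6.100e-02] 72.1517318180785
```

step_arm(increments=[0.01,-0.06,0,0,0,0,0.01,-0.06,0,0,0,-1,0.01,-0.06,0,0,0,-2,0.01,-0.06,0,0,0,-3,0.01,-0.06,0,0,0,-4,0.01,-0.06,0,0,0,-5,0.01,-0.06,0,0,0,-6,0.01,-0.06,0,0,0,-7,0.01,-0.06,0,0,0,-8,0.01,-0.06,0,0,0,-9])

```text
time: 17.27
tcp_pos: [0.5325, -0.082, 0.0427]
tcp_rot: [[0.889, 0.457, -0.001], [0.457, -0.889, 0.0], [-0.001, -0.001, -1.0]]
ft_force: [-1.3, -3.4, -1.7]
gripper_width: 0.0119
grip_force: 30.0
```

step_arm(increments=[0,0,0,0,0,0,0,0,0,0,0,0,0,0,0,0,0,0,0,0,0,0,0,0,0,0,0,0,0,0,0,0,0,0,0,0,0,0,0,0,0,0,0,0,0,0,0,0,0,0,0,0,0,0,0,0,0,0,0,0])

```text
time: 18.1
tcp_pos: [0.533, -0.082, 0.0428]
tcp_rot: [[0.888, 0.46, 0.0], [0.46, -0.888, 0.0], [0.0, -0.0, -1.0]]
ft_force: [-1.0, -2.8, -1.7]
gripper_width: 0.0121
grip_force: 30.0
```

```bash
cat > st.py <<'E'
from h import *
s=bot.state(); R=s['tcp_rot']; print(s['time'],s['tcp_pos'].round(5),s['ft_force'].round(2),s['torque'].round(3),s['qpos'].round(3),np.degrees(np.arctan2(R[1,0],R[0,0])).round(2))
E
python3 st.py
```

```text
18.1 [ 0.533   -0.08197  0.04283] [-1.02 -2.8  -1.67] [-0.481  0.298  0.021] [-0.252  0.054  2.033  0.     1.054  0.841] 27.38
```

step_arm(increments=[0,0,-0.04,0,0,0,0,0,-0.08,0,0,0,0,0,-0.09,0,0,-1,0,0,-0.09,0,0,-2,0,0,-0.09,0,0,-3,0,0,-0.09,0,0,-4,0,0,-0.09,0,0,-4,0,0,-0.09,0,0,-4,0,0,-0.09,0,0,-4,0,0,-0.09,0,0,-4])

```text
time: 18.93
tcp_pos: [0.533, -0.0821, 0.042]
tcp_rot: [[0.992, 0.13, 0.0], [0.13, -0.992, 0.0], [0.0, -0.0, -1.0]]
ft_force: [-0.5, -1.5, -1.7]
gripper_width: 0.0122
grip_force: 30.0
```

```bash
python3 st.py
```

```text
18.9333 [ 0.53303 -0.08207  0.042  ] [-0.51 -1.5  -1.75] [-0.466  0.366  0.008] [-0.252  0.056  2.034  0.     1.052  1.188] 7.45
```

step_arm(increments=[0,0,-0.03,0,0,-0.5,0,0,-0.06,0,0,-1,0,0,-0.06,0,0,-1.5,0,0,-0.06,0,0,-2,0,0,-0.06,0,0,-2.5,0,0,-0.06,0,0,-3,0,0,-0.06,0,0,-3.5,0,0,-0.06,0,0,-4,0,0,-0.06,0,0,-4.5,0,0,-0.06,0,0,-5])

```text
time: 19.77
tcp_pos: [0.533, -0.0821, 0.0419]
tcp_rot: [[0.953, -0.303, -0.0], [-0.303, -0.953, 0.0], [-0.0, 0.0, -1.0]]
ft_force: [-2.6, -1.8, 0.7]
gripper_width: 0.0117
grip_force: 30.0
```

```bash
python3 st.py
```

```text
19.7667 [ 0.53303 -0.08206  0.04193] [-2.63 -1.83  0.69] [-0.325  0.715  0.105] [-0.252  0.056  2.034 -0.     1.052  1.627] -17.67
```

The washer rests on the foot and the lugs are holding the head. I'll tighten in 6° steps, reading the torque at rest each time.

step_arm(increments=[0,0,0,0,0,-0.6,0,0,0,0,0,-1.2,0,0,0,0,0,-1.2,0,0,0,0,0,-1.2,0,0,0,0,0,-1.2,0,0,0,0,0,-1.2,0,0,0,0,0,-1.2,0,0,0,0,0,-1.2,0,0,0,0,0,-1.2,0,0,0,0,0,-1.2])

```text
time: 20.6
tcp_pos: [0.5331, -0.0821, 0.0419]
tcp_rot: [[0.916, -0.4, -0.0], [-0.4, -0.916, 0.0], [-0.0, -0.0, -1.0]]
ft_force: [-4.1, -0.7, 5.1]
gripper_width: 0.0119
grip_force: 30.0
```

```bash
python3 st.py
```

```text
20.6 [ 0.53308 -0.08205  0.04188] [-4.12 -0.72  5.13] [-0.194  1.059  0.05 ] [-0.252  0.056  2.034  0.     1.052  1.73 ] -23.58
```

step_arm(increments=[0,0,0.03,0,0,0,0,0,0.04,0,0,0,0,0,0.04,0,0,0,0,0,0.04,0,0,0,0,0,0.04,0,0,0,0,0,0.04,0,0,0,0,0,0.04,0,0,0,0,0,0.04,0,0,0,0,0,0.04,0,0,0])

```text
invalid input
```

```bash
python3 st.py
```

```text
20.6 [ 0.53308 -0.08205  0.04188] [-4.12 -0.72  5.13] [-0.194  1.059  0.05 ] [-0.252  0.056  2.034  0.     1.052  1.73 ] -23.58
```

That list had only 9 rows, so I'm resending it with 10.

step_arm(increments=[0,0,0.03,0,0,0,0,0,0.04,0,0,0,0,0,0.04,0,0,0,0,0,0.04,0,0,0,0,0,0.04,0,0,0,0,0,0.04,0,0,0,0,0,0.04,0,0,0,0,0,0.04,0,0,0,0,0,0.04,0,0,0,0,0,0.04,0,0,0])

```text
time: 21.43
tcp_pos: [0.533, -0.0821, 0.0419]
tcp_rot: [[0.916, -0.401, 0.0], [-0.401, -0.916, 0.0], [-0.0, -0.0, -1.0]]
ft_force: [-3.3, -0.3, 5.7]
gripper_width: 0.0119
grip_force: 30.0
```

```bash
python3 st.py; python3 st.py
```

```text
21.4333 [ 0.53304 -0.08207  0.04188] [-3.3  -0.27  5.67] [-0.114  1.008  0.065] [-0.252  0.056  2.034  0.     1.052  1.731] -23.62
21.4333 [ 0.53304 -0.08207  0.04188] [-3.3  -0.27  5.67] [-0.114  1.008  0.065] [-0.252  0.056  2.034  0.     1.052  1.731] -23.62
```

step_arm(increments=[0,0,0.03,0,0,-0.4,0,0,0.03,0,0,-0.6,0,0,0.03,0,0,-0.6,0,0,0.03,0,0,-0.6,0,0,0.03,0,0,-0.6,0,0,0.03,0,0,-0.6,0,0,0.03,0,0,-0.6,0,0,0.03,0,0,-0.6,0,0,0.03,0,0,-0.6,0,0,0.03,0,0,-0.6])

```text
time: 22.27
tcp_pos: [0.533, -0.082, 0.0419]
tcp_rot: [[0.894, -0.448, 0.0], [-0.448, -0.894, 0.0], [0.0, -0.0, -1.0]]
ft_force: [-1.1, -0.4, 0.4]
gripper_width: 0.0118
grip_force: 30.0
```

```bash
python3 st.py
```

```text
22.2667 [ 0.533   -0.08204  0.04193] [-1.15 -0.43  0.42] [-0.131  0.527  0.045] [-0.252  0.056  2.034  0.     1.052  1.783] -26.62
```

step_arm(increments=[0,0,0,0,0,-0.6,0,0,0,0,0,-1.2,0,0,0,0,0,-1.2,0,0,0,0,0,-1.2,0,0,0,0,0,-1.2,0,0,0,0,0,-1.2,0,0,0,0,0,-1.2,0,0,0,0,0,-1.2,0,0,0,0,0,-1.2,0,0,0,0,0,-1.2])

```text
time: 23.1
tcp_pos: [0.533, -0.0821, 0.042]
tcp_rot: [[0.842, -0.539, 0.0], [-0.539, -0.842, 0.0], [-0.0, -0.0, -1.0]]
ft_force: [-0.6, -1.5, -0.4]
gripper_width: 0.0116
grip_force: 30.0
```

```bash
python3 st.py
```

```text
23.1 [ 0.53299 -0.08206  0.04196] [-0.61 -1.46 -0.45] [-0.027  0.303  0.092] [-0.252  0.056  2.034  0.     1.052  1.888] -32.62
```

step_arm(increments=[0,0,0,0,0,-0.3,0,0,0,0,0,-0.6,0,0,0,0,0,-0.6,0,0,0,0,0,-0.6,0,0,0,0,0,-0.6,0,0,0,0,0,-0.6,0,0,0,0,0,-0.6,0,0,0,0,0,-0.6,0,0,0,0,0,-0.6,0,0,0,0,0,-0.6])

```text
time: 23.93
tcp_pos: [0.533, -0.0821, 0.042]
tcp_rot: [[0.813, -0.582, 0.0], [-0.582, -0.813, 0.0], [-0.0, -0.0, -1.0]]
ft_force: [0.1, -0.0, -1.2]
gripper_width: 0.012
grip_force: 30.0
```

```bash
python3 st.py
```

```text
23.9333 [ 0.53297 -0.08207  0.04197] [ 0.13 -0.05 -1.18] [-0.019  0.246  0.063] [-0.252  0.056  2.034  0.     1.052  1.94 ] -35.62
```

step_arm(increments=[0,0,0,0,0,-0.6,0,0,0,0,0,-1.2,0,0,0,0,0,-1.2,0,0,0,0,0,-1.2,0,0,0,0,0,-1.2,0,0,0,0,0,-1.2,0,0,0,0,0,-1.2,0,0,0,0,0,-1.2,0,0,0,0,0,-1.2,0,0,0,0,0,-1.2])

```text
time: 24.77
tcp_pos: [0.5329, -0.0821, 0.042]
tcp_rot: [[0.748, -0.664, -0.0], [-0.664, -0.748, 0.0], [-0.0, -0.0, -1.0]]
ft_force: [1.0, -1.0, -3.2]
gripper_width: 0.012
grip_force: 30.0
```

```bash
python3 st.py
```

```text
24.7667 [ 0.53292 -0.08205  0.04196] [ 1.05 -0.96 -3.2 ] [0.058 0.195 0.06 ] [-0.252  0.056  2.034  0.     1.052  2.045] -41.62
```

step_arm(increments=[0,0,-0.03,0,0,-0.3,0,0,-0.03,0,0,-0.6,0,0,-0.03,0,0,-0.6,0,0,-0.03,0,0,-0.6,0,0,-0.03,0,0,-0.6,0,0,-0.03,0,0,-0.6,0,0,-0.03,0,0,-0.6,0,0,-0.03,0,0,-0.6,0,0,-0.03,0,0,-0.6,0,0,-0.03,0,0,-0.6])

```text
time: 25.6
tcp_pos: [0.533, -0.0821, 0.0419]
tcp_rot: [[0.712, -0.702, -0.0], [-0.702, -0.712, 0.0], [-0.0, -0.0, -1.0]]
ft_force: [-1.7, 1.1, 2.2]
gripper_width: 0.0118
grip_force: 30.0
```

```bash
python3 st.py
```

```text
25.6 [ 0.53302 -0.08209  0.04194] [-1.71  1.07  2.18] [0.1   0.611 0.078] [-0.252  0.056  2.034  0.     1.052  2.097] -44.62
```

step_arm(increments=[0,0,0,0,0,-0.5,0,0,0,0,0,-1,0,0,0,0,0,-1,0,0,0,0,0,-1,0,0,0,0,0,-1,0,0,0,0,0,-1,0,0,0,0,0,-1,0,0,0,0,0,-1,0,0,0,0,0,-1,0,0,0,0,0,-1])

```text
time: 26.43
tcp_pos: [0.533, -0.0821, 0.0419]
tcp_rot: [[0.648, -0.762, 0.0], [-0.762, -0.648, 0.0], [-0.0, -0.0, -1.0]]
ft_force: [-2.5, 1.9, 4.0]
gripper_width: 0.0124
grip_force: 30.0
```

```bash
python3 st.py
```

```text
26.4333 [ 0.53302 -0.08209  0.04192] [-2.48  1.87  3.97] [ 0.327  0.79  -0.024] [-0.252  0.056  2.034  0.     1.052  2.184] -49.62
```

step_arm(increments=[0,0,0,0,0,-0.5,0,0,0,0,0,-1,0,0,0,0,0,-1,0,0,0,0,0,-1,0,0,0,0,0,-1,0,0,0,0,0,-1,0,0,0,0,0,-1,0,0,0,0,0,-1,0,0,0,0,0,-1,0,0,0,0,0,-1])

```text
time: 27.27
tcp_pos: [0.533, -0.0821, 0.0418]
tcp_rot: [[0.579, -0.815, 0.0], [-0.815, -0.579, 0.0], [0.0, -0.0, -1.0]]
ft_force: [-3.0, 0.8, 5.1]
gripper_width: 0.0119
grip_force: 30.0
```

```bash
cat > av.py <<'E'
from h import *
T=[];F=[]
for i in range(7):
    s=bot.state(); T.append(s['torque']); F.append(s['ft_force'])
    if i<6: bot.read_camera('top')
R=s['tcp_rot']; print(s['time'],s['tcp_pos'].round(5),'F',np.mean(F,0).round(2),'T',np.mean(T,0).round(3),'sd',np.std(T,0).round(3),s['qpos'][5].round(3),s['gripper_width'],np.degrees(np.arctan2(R[1,0],R[0,0])).round(2))
E
python3 av.py
```

```text
27.5667 [ 0.53304 -0.0821   0.04187] F [-3.2   1.1   5.01] T [0.294 0.849 0.015] sd [0.014 0.029 0.031] 2.272 0.011825556765745869 -54.62
```

step_arm(increments=[0,0,0.02,0,0,-0.5,0,0,0.02,0,0,-1,0,0,0.02,0,0,-1,0,0,0.02,0,0,-1,0,0,0.02,0,0,-1,0,0,0.02,0,0,-1,0,0,0.02,0,0,-1,0,0,0.02,0,0,-1,0,0,0.02,0,0,-1,0,0,0.02,0,0,-1])

```text
time: 28.4
tcp_pos: [0.533, -0.0821, 0.0418]
tcp_rot: [[0.506, -0.863, 0.0], [-0.863, -0.506, 0.0], [-0.0, -0.0, -1.0]]
ft_force: [-0.9, 0.5, 0.7]
gripper_width: 0.0124
grip_force: 30.0
```

```bash
python3 av.py
```

```text
28.7 [ 0.53297 -0.08205  0.04181] F [-0.33  1.    0.7 ] T [0.277 0.349 0.106] sd [0.034 0.024 0.024] 2.359 0.011989102057463084 -59.62
```

step_arm(increments=[0,0,0,0,0,-0.1,0,0,0,0,0,-0.2,0,0,0,0,0,-0.3,0,0,0,0,0,-0.4,0,0,0,0,0,-0.4,0,0,0,0,0,-0.4,0,0,0,0,0,-0.4,0,0,0,0,0,-0.4,0,0,0,0,0,-0.4,0,0,0,0,0,-0.4])

```text
time: 29.53
tcp_pos: [0.533, -0.0821, 0.0418]
tcp_rot: [[0.475, -0.88, 0.0], [-0.88, -0.475, 0.0], [0.0, -0.0, -1.0]]
ft_force: [0.8, 0.7, -2.6]
gripper_width: 0.0121
grip_force: 30.0
```

```bash
python3 av.py
```

```text
29.8333 [ 0.53296 -0.08209  0.04182] F [ 1.16  0.78 -3.31] T [0.265 0.009 0.272] sd [0.032 0.029 0.021] 2.394 0.01195877333111836 -61.62
```

Torque rose to 0.27 N m. With about 7° of turn since contact, that means roughly 40–50 N of clamping. I'm releasing the knob.

step_arm(increments=[0,0,0,0,0,0,0,0,0,0,0,0,0,0,0,0,0,0,0,0,0,0,0,0,0,0,0,0,0,0,0,0,0,0,0,0,0,0,0,0,0,0,0,0,0,0,0,0,0,0,0,0,0,0,0,0,0,0,0,0], jaw=-0.2)

```text
time: 30.67
tcp_pos: [0.533, -0.0821, 0.0419]
tcp_rot: [[0.475, -0.88, -0.0], [-0.88, -0.475, -0.0], [0.0, 0.0, -1.0]]
ft_force: [-0.4, -0.9, 0.2]
gripper_width: 0.0381
grip_force: 0.0
```

step_arm(increments=[0,0,0.5,0,0,0,0,0,1.5,0,0,0,0,0,3,0,0,0,0,0,5,0,0,0,0,0,8,0,0,0,0,0,11,0,0,0,0,0,14,0,0,0,0,0,16,0,0,0,0,0,16,0,0,0,0,0,16,0,0,0])

```text
time: 31.5
tcp_pos: [0.534, -0.0823, 0.2045]
tcp_rot: [[0.475, -0.88, 0.004], [-0.88, -0.475, -0.001], [0.003, -0.003, -1.0]]
ft_force: [-1.1, -0.2, -1.4]
gripper_width: 0.0378
grip_force: 0.0
```

```bash
python3 - <<'E'
from h import *
import pickle
s=bot.state(); print(s['time'],s['tcp_pos'],s['ft_force'].round(2))
c=cam('wrist'); pickle.dump(c,open('w6.pkl','wb')); p=proj(c,[.533,-.082,.061]); print(p)
x,y=int(p[0]),int(p[1]); im=c['color'][max(0,y-75):y+75,max(0,x-100):x+100]; print(max(0,x-100),max(0,y-75))
cv2.imwrite('pics/w6.png',cv2.resize(im,None,fx=4,fy=4,interpolation=cv2.INTER_CUBIC))
E
```

```text
31.5 [ 0.53400999 -0.08233973  0.20448269] [-1.06 -0.21 -1.38]
[323.55033002 189.52455497]
223 114
```

View pics/w6.png

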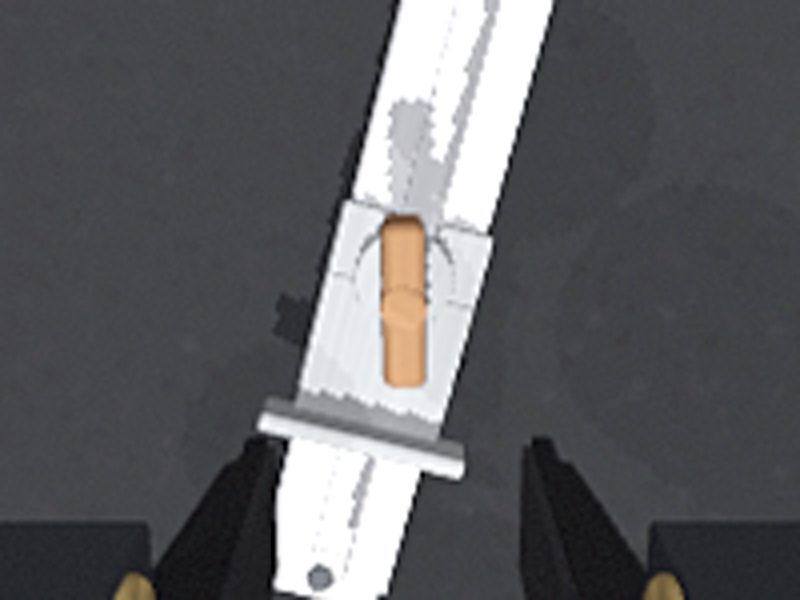

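The picture shows the bar over the fork at crop (404,300), still aligned with the tool, so the knob did not spring back. The washer is flat on the foot and the kerb is in place. Handing in.

```bash
python3 -c "
from plant import bot
print(bot.hand_in())"
```

```text
the job is handed in; nothing more can be done
None
```

I handed the job in: the T-bolt is home in the fork with its head turned crosswise and the knob tightened to an estimated 40–50 N. The stop showed no visible movement and I made no contact with the glassware, but the hand-in returned no verdict.

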